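Sort the bench offcuts, then hold the tube clamp at its third click

TASK

Get the tube clamp ready for scoring: first clear the two loose pieces into their trays, the loose cork into the tray that already holds a small cork and the pink glass tube into the tray that already holds a green glass rod. Then take the clamp's red handle and swing its lever to the third click - never as far as the fourth, which would crack the clamped tube - and finish while still holding it there with the gripper, because the lever springs back when let go. Leave the amber jar standing where it is.

Things in the scene. Friction and masses are not known exactly. Their poses are not given: they have to be found in the camera images.
- loose_cork_mid (a point): loose cork stopper, upright tapered cylinder 34 mm across the top and 30 mm high, on the bench; this point is its centre, half-way up. Its z axis is the cork's axis
- pink_tube_mid (a point): loose pink glass tube lying on the bench, 10 mm thick, 112 mm long; this point is its centre (5 mm above what it lies on). Its y axis runs along the tube
- loose_cork: the loose cork itself; origin at the centre of its underside
- pink_tube: the pink glass tube itself; origin on the bench under its middle, y along the tube
- cork_tray: fixed open plywood tray for corks, outside 160 (x) x 105 (y) x 40 mm high, walls and floor 6 mm thick; origin at the centre of its underside. A 24 mm cork, 22 mm high, is stuck in it at x +55, y +28 mm in the tray's axes and stays there
- glass_tray: fixed open plywood tray for glass, same size as the cork tray: outside 160 (x) x 105 (y) x 40 mm high, walls and floor 6 mm thick; origin at the centre of its underside. An 8 mm green glass rod, 133 mm long, is stuck in it along its +y wall (centre at y +38 mm, lying along x)
- lever_grip (a point): upright red round handle at the end of the clamp's lever, 22 mm across, standing free from 46 to 102 mm above the bench; this point is on its axis, 76 mm above the bench. The point turns with the lever; its -x axis points from the pivot out through the handle
- lever_hinge (a point): point on the vertical pivot axis of the lever, 76 mm above the bench, 110 mm from the handle's axis; fixed to the clamp. The grey clamp stands fixed on the bench: its baseplate runs in this point's axes from x -65 to +135 and y -68 to +92 mm, nothing of it is higher than 57 mm; the clamped glass tube lies behind the pivot at x +105 mm
- lever_angle (a joint): angle of the clamp's lever in rad: 0 at its rest stop, where a spring puts it at the start (lever then points along -x of lever_hinge), growing anticlockwise seen from above. A spring plunger rides over studs: the force rises to each crest and drops as it clicks over. Crests at 0.18, 0.40, 0.62 (third click) and 0.84 (fourth); the middle of the third notch is 0.73
- lever: the steel lever with its red handle; origin on the pivot axis at the bench top. At the handle it takes 4 to 12 N to hold or advance it slowly against the return spring: the push rises to 9 to 12 N before each crest and drops by some 4 N as the plunger clicks over; let go, it runs back to 0
- amber_jar_mid (a point): amber glass jar, 57 mm wide and 62 mm high, standing loose on the bench: a bystander; this point is its centre, half-way up

How it is judged:
On the way, in this order (a step that is already met when the one before it is completed fails the run):
1. the loose cork lies in the cork tray and the pink tube in the glass tray, let go and at rest, before the lever has passed its first click (x of loose_cork_mid in the frame of cork_tray between -0.073 and 0.073 m and y of loose_cork_mid in the frame of cork_tray between -0.046 and 0.046 m and z of loose_cork_mid in the frame of cork_tray below 0.045 m and x of pink_tube_mid in the frame of glass_tray between -0.073 and 0.073 m and y of pink_tube_mid in the frame of glass_tray between -0.046 and 0.046 m and z of pink_tube_mid in the frame of glass_tray below 0.045 m and contact force between the fingers and loose_cork below 0.1 N and contact force between the fingers and pink_tube below 0.1 N and linear speed of each of loose_cork, pink_tube below 0.03 m/s and value of joint lever_angle below 0.2 rad), for 0.2 s.
2. the lever is held by the fingers between its third and its fourth click (value of joint lever_angle between 0.65 and 0.81 rad and contact force between the fingers and lever above 1 N), for 0.3 s.
At the end, for the whole second after the job is handed in: The fingers hold the lever (over 1 N) at rest (under 0.1 rad/s) at its third click (0.65 to 0.81 rad); the cork rests in the cork tray and the pink tube in the glass tray, centres within the inner walls and under 45 mm above the tray underside (all of step 2 and x of loose_cork_mid in the frame of cork_tray between -0.073 and 0.073 m and y of loose_cork_mid in the frame of cork_tray between -0.046 and 0.046 m and z of loose_cork_mid in the frame of cork_tray below 0.045 m and x of pink_tube_mid in the frame of glass_tray between -0.073 and 0.073 m and y of pink_tube_mid in the frame of glass_tray between -0.046 and 0.046 m and z of pink_tube_mid in the frame of glass_tray below 0.045 m and linear speed of each of loose_cork, pink_tube below 0.03 m/s and velocity of joint lever_angle between -0.1 and 0.1 rad/s); the arm keeps its last pose, push and grip.
It fails at once if the lever reaches its fourth click (value of joint lever_angle above 0.84 rad).
It fails at once if the amber jar is pushed more than 30 mm away or tipped over (distance of amber_jar_mid from where it was at the start of the episode above 0.03 m or angle between amber_jar_mid's own z axis and vertical above 0.5 rad).
It also fails if it takes over 72 s, if anything falls off the work surface, if the arm or the gripper's body presses on something with over 40 N, if the wrist force passes 120 N, or if a joint passes its speed limit or range.

ROBOT

A 6-joint arm with a two-finger parallel gripper is mounted at the origin on a cart in front of the work surface, level with it; the furniture and walls round the work are solid. World frame = base frame: x ahead of the robot, y to its left, z up, the work surface at z = 0. Lengths are in m, angles in rad, forces in N, time in s.
With the tool pointing down it reaches from about 0.3 to 0.775 m from the base axis. Payload 14.6 kg.
Tool frame: the origin (TCP) lies at the very end of the fingers, on their centre line; the grasp point (between the pads) lies ctrl.tcp_to_grasp behind it (ctrl.tcp_to_grasp is the distance from the TCP to the grasp point, in m); x points along the fingers, y is the direction in which the jaws open and shut, and the axes are right-handed (so a half turn about x gives the same grasp; the last joint's range is limited). The gripper opens to 94 mm and grips with 3 to 60 N. Pads are 16 mm wide; open, the fingers measure 119 mm over their backs; the gripper's body (75 mm by 177 mm) begins 78 mm behind the grasp point.
Start: joints at [1.268, 0.3, 1.521, -0, 1.321, -0.067], TCP at [0.128, 0.535, 0.205] pointing down, gripper open.
Joint ranges: [-3.03, 3.03], [-0.79, 2.21], [0.23, 2.52], [-1.04, 4.18], [0, 3.07], [-2.55, 2.55]. Speed limits (rad/s): [2.22, 2.22, 2.57, 3.14, 3.14, 3.14].

INTERFACE

Orientations are given as [roll, pitch, yaw] about the fixed x, y, z axes, in that order (R = Rz(yaw) Ry(pitch) Rx(roll)).
In Python, from station import ctrl gives the robot as it stands.
- The arm moves only by the tool play_rows, never from a script. Its argument "increments" is a list that holds one entry, the list of rows, each a list of 5 numbers: the closure in counts, from 0 (fully open) to 255 (shut), then the shift along the tool's x, y, z in cm, then the turn about the tool's x in degrees. A call has 1 to 12 rows; each row shifts and turns the commanded pose from where the row before left it, along the tool's axes as they then stand; what a row does not reach is not made up. A row lasts 1/12 s, in which the tool goes at most 41.7 mm and 7.16 degrees, less where a joint would pass 70% of its speed; a pose out of reach is approached as far as the arm can. A call is refused whole if a number of a shift passes 4.17 or a number of a turn 7.16, either way. A call with a gripper value outside its range is refused whole. The fingers move at their own pace and stop on an object; "newtons" is the grip in N (left out, the last holds). Time passes only in rows, so rows that do not move let the fingers close. It gives the time, the measured TCP pose, the force and the opening at its end, in the units of the state.
- ctrl.get_obs(): the state, without advancing time (a new reading comes with each control period).
- ctrl.camera(name): name is "side" or "top" or "wrist"; returns the picture (480x640x3 uint8, red, green, blue); there is no depth.
- ctrl.calibration(name): a dict with "fx", "fy", "cx", "cy" (pixels), "rvec" (rotation vector, rad) and "tvec" (3), from world to camera coordinates, as OpenCV has them; the wrist camera has in their place "T_tool_cam" (4x4, takes a point from camera to tool coordinates, whose origin is the TCP and whose axes are the tool frame's). Camera axes: x right, y down, z forward; pixel columns grow to the right and rows downward; lengths in m; the calibration is good to about 2 mm. A picture is of the moment at which its call begins: read the wrist's pose just before it. calibration takes no time and is no camera call.
- ctrl.hand_in(): hands the job in, once; it reports no verdict.
The state is a dict: "time_s": time; "qpos": joint angles; "joint_vel": joint speeds; "tau": joint torques, N m; "ee_pos": TCP position; "eef_rot": TCP orientation; "force": force on the tool from outside, world axes, zero at the start; "moment": the same for the moment, N m; "grip_width": finger opening in m.
Only numpy, scipy, OpenCV 4.12 (cv2) and the standard library are available. Lean on these libraries where they do the work, as an engineer would, in place of code of your own. Each camera call takes 0.05 s, during which the arm holds its last target.

## Working session

There is one attempt and no reset: what is moved stays moved. The work goes in short steps, Python scripts to look and compute and a tool call to move; the robot and the scene stay as the last step left them, time stands still between calls to the robot, and variables do not carry over. Pictures are saved under pics/ and viewed, and the job is handed in when it is done.

Besides the shell and the picture viewer there is one more tool, called by a JSON object that holds its "api" and its "payload". play_rows: Moves the arm, as the interface text tells. Its arguments: {"type":"object","properties":{"increments":{"type":"array"},"newtons":{"type":"number"}},"required":["increments"]}

```bash
mkdir -p pics; ls; cat > h.py <<'E'
import numpy as np, cv2
from station import ctrl
def save(name,img,crop=None,s=1):
    if crop: x0,y0,x1,y1=crop; img=img[y0:y1,x0:x1]
    if s!=1: img=cv2.resize(img,None,fx=s,fy=s,interpolation=cv2.INTER_CUBIC)
    cv2.imwrite(f'pics/{name}.png',img[:,:,::-1])
def ray(cal,u,v):
    R=cv2.Rodrigues(np.array(cal['rvec'],float))[0];t=np.array(cal['tvec'],float).ravel()
    d=R.T@np.array([(u-cal['cx'])/cal['fx'],(v-cal['cy'])/cal['fy'],1]); return -R.T@t,d
def onz(cal,u,v,z):
    o,d=ray(cal,u,v); return o+d*(z-o[2])/d[2]
def proj(cal,p):
    return cv2.projectPoints(np.atleast_2d(np.array(p,float)),np.array(cal['rvec'],float),np.array(cal['tvec'],float),np.array([[cal['fx'],0,cal['cx']],[0,cal['fy'],cal['cy']],[0,0,1.]]),None)[0].reshape(-1,2)
E
python3 - <<'E'
from h import *
for n in ['top','side']:
    im=ctrl.camera(n); np.save(f'{n}0.npy',im); save(n+'0',im); print(n,ctrl.calibration(n))
print(ctrl.calibration('wrist'),ctrl.tcp_to_grasp)
print(ctrl.get_obs())
E
```

```text
pics
top {'fx': 609.2360822605135, 'fy': 609.2360822605135, 'cx': 325.3043463863431, 'cy': 242.38862442011543, 'rvec': array([ 2.1239379 , -2.1614533 ,  0.12633587]), 'tvec': array([0.01463001, 0.59937893, 1.5371054 ])}
side {'fx': 555.4535632158297, 'fy': 555.4535632158297, 'cx': 315.9043543502044, 'cy': 243.59845486221823, 'rvec': array([ 1.92440247, -0.37318082,  0.23361955]), 'tvec': array([-0.55247106,  0.14880337,  1.1819428 ])}
{'fx': 359.3032042136959, 'fy': 359.3032042136959, 'cx': 318.61378848669455, 'cy': 239.73855468932527, 'T_tool_cam': array([[-1.68972303e-03, -2.76814694e-01,  9.60921833e-01,
        -1.77795199e-01],
       [ 9.99998540e-01, -7.13372737e-04,  1.55293433e-03,
        -5.90463350e-05],
       [ 2.55620396e-04,  9.60923054e-01,  2.76815495e-01,
        -7.98762292e-02],
       [ 0.00000000e+00,  0.00000000e+00,  0.00000000e+00,
         1.00000000e+00]])} 0.0188
{'time_s': 0.1, 'qpos': array([ 1.26838904e+00,  3.00377073e-01,  1.52149003e+00, -9.16965506e-07,
        1.32067947e+00, -6.66000839e-02]), 'joint_vel': array([-0.00031746, -0.00321515, -0.00187257, -0.00061564, -0.00290333,
        0.00128747]), 'tau': array([ 1.25610241e-03, -5.32648838e+01, -3.53285909e+01,  7.09965988e-02,
        2.34872400e-02, -7.58294777e-05]), 'ee_pos': array([0.12843348, 0.53457018, 0.20497642]), 'eef_rot': array([-1.63646529,  1.56984241, -1.87227227]), 'force': array([-0.64203796,  0.02130006,  0.58171767]), 'moment': array([ 0.05073271, -0.02094223, -0.00743425]), 'grip_width': 0.09390972018676719}
```

View pics/top0.png

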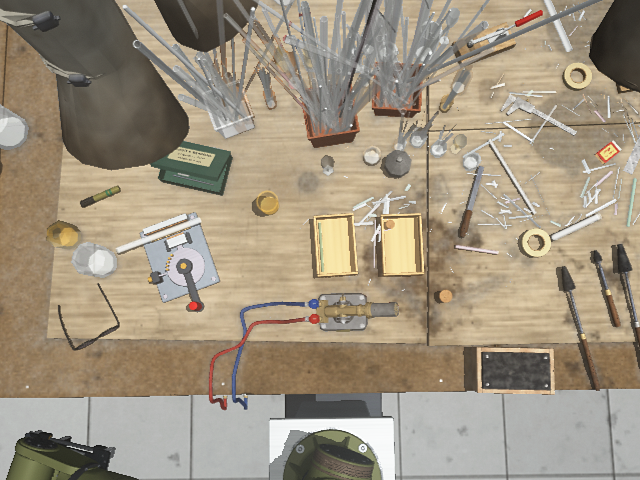

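View pics/side0.png

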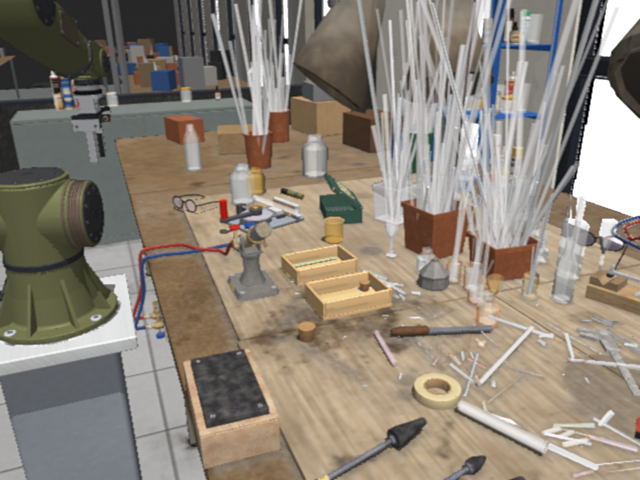

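```bash
python3 - <<'E'
from h import *
im=np.load('top0.npy')
save('t_right',im,(300,200,500,350),4)
save('t_left',im,(40,170,240,320),4)
c=ctrl.calibration('top')
R=cv2.Rodrigues(c['rvec'])[0]; print(-R.T@c['tvec'])
for n,u,v,z in [('cork',445,296,.03),('tube',477,249,.005),('jar',266,203,.062),('jar2',63,235,.06),('handle',195,306,.102),('pivot',183,266,.057)]: print(n,onz(c,u,v,z))
E
```

```text
[ 0.38586093 -0.02224376  1.60398837]
cork [ 0.45634143 -0.3007409   0.03      ]
tube [ 0.57935871 -0.39436893  0.005     ]
jar [0.70218046 0.15526908 0.062     ]
jar2 [0.62894156 0.68128154 0.06      ]
handle [0.43907131 0.32670076 0.102     ]
pivot [0.543165   0.36932195 0.057     ]
```

View pics/t_right.png

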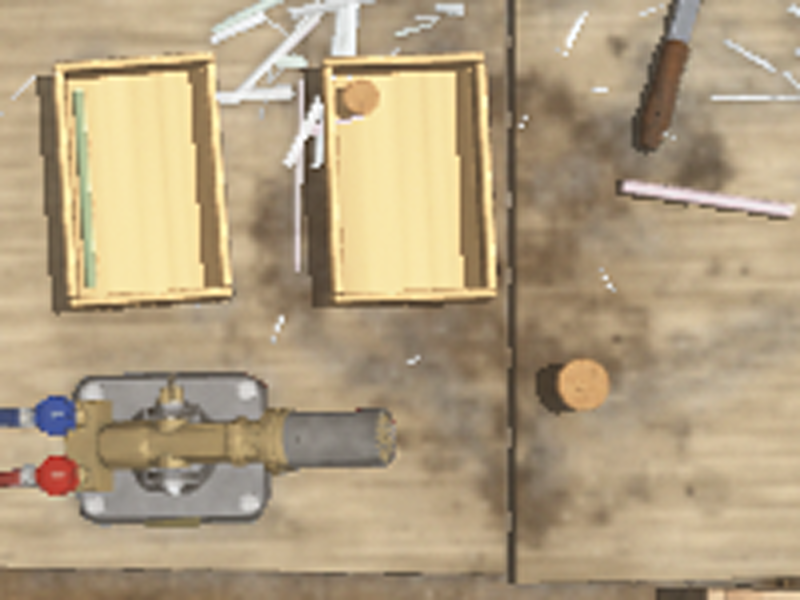

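View pics/t_left.png

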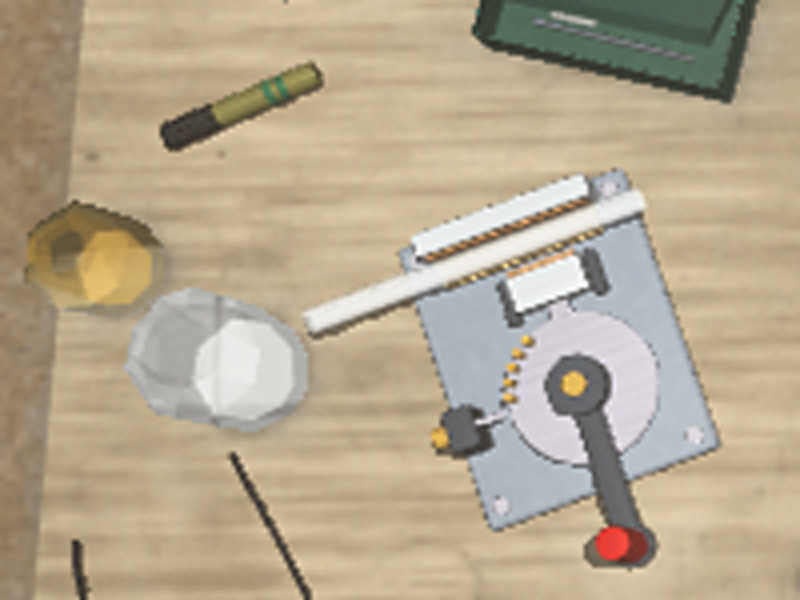

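```bash
python3 - <<'E'
from h import *
from scipy.spatial.transform import Rotation as Ro
c=ctrl.calibration('top')
f=lambda x,y,z,o: onz(c,x/4+o[0]-.375,y/4+o[1]-.375,z)
r=(300,200);l=(40,170)
P=lambda n,*a: print(n,np.round(f(*a),4))
P('cork',583,384,.03,r)
a=f(622,186,.006,r);b=f(793,211,.006,r);print('tube',a,b,(a+b)/2,np.linalg.norm(a-b),np.degrees(np.arctan2(*(b-a)[[1,0]])))
for n,cs in [('ctray',[(325,60),(484,53),(496,297),(332,303)]),('gtray',[(56,63),(214,54),(231,294),(70,307)])]:
    q=np.array([f(x,y,.04,r) for x,y in cs]);print(n,q.mean(0),np.round(q,3).tolist(),np.degrees(np.arctan2(*(q[0]+q[1]-q[2]-q[3])[[1,0]])))
P('handle',611,544,.102,l)
p=f(574,384,.05,l);print('pivot',p)
h=f(611,544,.102,l);print(np.linalg.norm((h-p)[:2]),np.degrees(np.arctan2(*(h-p)[[1,0]])))
# base plate corners
for q in [(400,252),(622,170),(720,440),(497,528)]: P('plate',*q,.006,l)
o=ctrl.get_obs();R=Ro.from_euler('xyz',o['eef_rot']).as_matrix();print(R.round(3))
s=np.load('side0.npy');save('s1',s,(170,180,430,370),3)
E
```

```text
cork [ 0.4573 -0.3017  0.03  ]
tube [ 0.58793275 -0.33715598  0.006     ] [ 0.56929209 -0.44828009  0.006     ] [ 0.57861242 -0.39271803  0.006     ] 0.11267670785257598 -99.5225011510396
ctray [ 0.59177989 -0.19377577  0.04      ] [[0.67, -0.142, 0.04], [0.672, -0.245, 0.04], [0.513, -0.247, 0.04], [0.511, -0.142, 0.04]] 0.30899235210010023
gtray [ 0.59419002 -0.02163596  0.04      ] [[0.671, 0.033, 0.04], [0.675, -0.07, 0.04], [0.518, -0.077, 0.04], [0.512, 0.027, 0.04]] 2.57825210448697
handle [0.4401 0.3332 0.102 ]
pivot [0.54484006 0.37078569 0.05      ]
0.11127679740575101 -160.26317871747287
plate [0.6399 0.4999 0.006 ]
plate [0.6926 0.3519 0.006 ]
plate [0.5105 0.2847 0.006 ]
plate [0.4553 0.4312 0.006 ]
[[-0.     0.234  0.972]
 [-0.001  0.972 -0.234]
 [-1.    -0.001 -0.   ]]
```

View pics/s1.png

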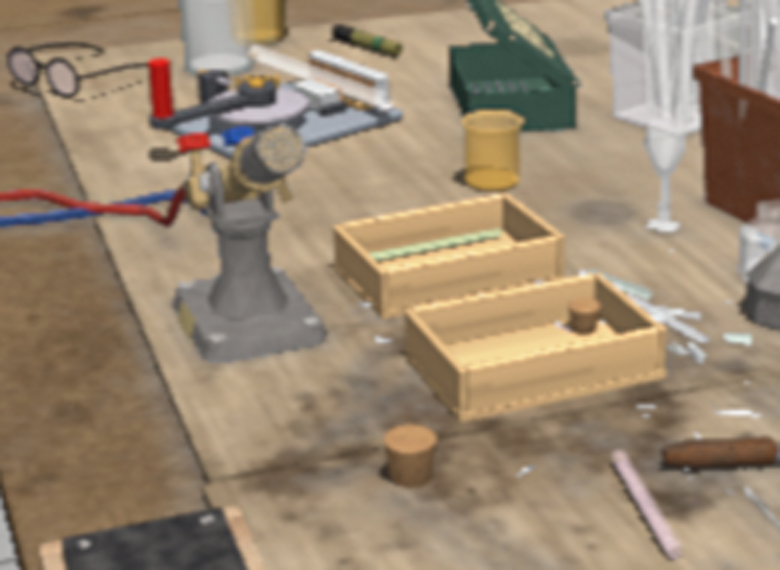

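```bash
cat >> h.py <<'E'
def tri(pt,ps):
    A=[];B=[]
    for n,(u,v) in (('top',pt),('side',ps)):
        o,d=ray(ctrl.calibration(n),u,v);d/=np.linalg.norm(d);M=np.eye(3)-np.outer(d,d);A.append(M);B.append(M@o)
    A=np.vstack(A);B=np.hstack(B);x,r,_,_=np.linalg.lstsq(A,B,rcond=None);return x,np.sqrt(r)
from scipy.spatial.transform import Rotation as Ro
def where():
    o=ctrl.get_obs();R=Ro.from_euler('xyz',o['eef_rot']).as_matrix()
    print('t',o['time_s'],'p',o['ee_pos'].round(4),'yaw_ydir',round(np.degrees(np.arctan2(R[1,1],R[0,1])),2),'x',R[:,0].round(3),'F',o['force'].round(1),'w',o['grip_width'],'q',o['qpos'].round(2))
    return o,R
def to(p,ydir=None):
    "shift in tool cm and turn about tool x (deg) to bring TCP to p, tool y to heading ydir"
    o,R=where(); print('shift cm',(R.T@(np.array(p)-o['ee_pos'])*100).round(2))
    if ydir is not None:
        cur=np.degrees(np.arctan2(R[1,1],R[0,1])); d=(ydir-cur+90)%180-90
        print('turn about tool x',(-d).round(2),'or',(-d+180 if d>0 else -d-180).round(2))
E
python3 - <<'E'
from h import *
S=lambda x,y:(x/3+170-.33,y/3+180-.33)
T=lambda x,y:(x/4+300-.375,y/4+200-.375)
print('tap',tri(T(383,436),S(283,148)))
print('cork',tri(T(583,384),S(411,440)))
print('tube',tri(T(622,186),S(619,455)),tri(T(793,211),S(673,551)))
print('handle',tri((611/4+40-.375,544/4+170-.375),S(159,63)))
print('jar', tri((266,203),S(492,117)))
to([.457,-.302,.12])
E
```

```text
tap (array([ 0.42213392, -0.15790409,  0.18318428]), array([0.00026529]))
cork (array([ 0.45693753, -0.30186917,  0.02854212]), array([0.0006103]))
tube (array([ 0.58765864, -0.33694262,  0.00667586]), array([0.00028468])) (array([ 0.56786099, -0.44734694,  0.00728918]), array([0.00195363]))
handle (array([0.44053695, 0.33394803, 0.09859819]), array([0.00045295]))
jar (array([0.70439782, 0.15403975, 0.06465422]), array([0.0040695]))
t 0.1 p [0.1284 0.5346 0.205 ] yaw_ydir 76.49 x [-0.    -0.001 -1.   ] F [-0.6  0.   0.6] w 0.09390972018676719 q [ 1.27  0.3   1.52 -0.    1.32 -0.07]
shift cm [  8.56 -73.66  51.49]
```

{"api": "play_rows", "payload": {"increments": [[[0, -0.8, 0, 0, 7.16], [0, -0.8, 0, 0, 7.16], [0, -0.8, 0, 0, 7.16], [0, -0.8, 0, 0, 7.16], [0, -0.8, 0, 0, 7.16], [0, -0.8, 0, 0, 7.16], [0, -0.8, 0, 0, 7.16], [0, -0.8, 0, 0, 7.16], [0, -0.8, 0, 0, 7.16], [0, -0.8, 0, 0, 7.16], [0, -0.8, 0, 0, 7.16], [0, -0.8, 0, 0, 7.16]]], "newtons": 15}}

```text
time_s: 1.1
ee_pos: [0.1285, 0.5347, 0.3015]
eef_rot: [-0.154, 1.57, -1.896]
force: [-0.3, 0.0, -0.5]
grip_width: 0.0938
```

```bash
python3 - <<'E'
from h import *
to([.40,.25,.30],-9.5);to([.457,-.302,.20],-9.5)
E
```

```text
t 1.1 p [0.1285 0.5347 0.3015] yaw_ydir -9.79 x [-0.    -0.001 -1.   ] F [-0.3  0.  -0.5] w 0.09375436437635204 q [1.27 0.25 1.37 0.   1.53 1.44]
shift cm [ 0.16 31.6  23.44]
turn about tool x -0.29 or 179.71
t 1.1 p [0.1285 0.5347 0.3015] yaw_ydir -9.79 x [-0.    -0.001 -1.   ] F [-0.3  0.  -0.5] w 0.09375436437635204 q [1.27 0.25 1.37 0.   1.53 1.44]
shift cm [10.2  46.6  76.86]
turn about tool x -0.29 or 179.71
```

{"api": "play_rows", "payload": {"increments": [[[0, 0, 2.63, 1.95, 0], [0, 0, 2.63, 1.95, 0], [0, 0, 2.63, 1.95, 0], [0, 0, 2.63, 1.95, 0], [0, 0, 2.63, 1.95, 0], [0, 0, 2.63, 1.95, 0], [0, 0, 2.63, 1.95, 0], [0, 0, 2.63, 1.95, 0], [0, 0, 2.63, 1.95, 0], [0, 0, 2.63, 1.95, 0], [0, 0, 2.63, 1.95, 0], [0, 0, 2.63, 1.95, 0]]]}}

```text
time_s: 2.1
ee_pos: [0.4023, 0.2508, 0.3013]
eef_rot: [-1.096, 1.571, -2.831]
force: [0.3, 1.1, -0.0]
grip_width: 0.0937
```

{"api": "play_rows", "payload": {"increments": [[[0, 0, 1.0, 3.56, 0], [0, 0, 1.0, 3.56, 0], [0, 0, 1.0, 3.56, 0], [0, 0, 1.0, 3.56, 0], [0, 0, 1.0, 3.56, 0], [0, 0, 1.0, 3.56, 0], [0, 0, 1.0, 3.56, 0], [0, 0, 1.0, 3.56, 0], [0, 0, 1.0, 3.56, 0], [0, 0, 1.0, 3.56, 0], [0, 0, 1.0, 3.56, 0], [0, 0, 1.0, 3.56, 0]]]}}

```text
time_s: 3.1
ee_pos: [0.4495, -0.1908, 0.3013]
eef_rot: [-2.004, 1.571, 2.543]
force: [0.5, 1.3, 0.1]
grip_width: 0.0939
```

```bash
python3 - <<'E'
from h import *
to([.457,-.302,.15],-9.5)
E
```

```text
t 3.1 p [ 0.4495 -0.1908  0.3013] yaw_ydir -9.44 x [-0.  0. -1.] F [0.5 1.3 0.1] w 0.09387724376446922 q [-0.48  0.1   1.54  0.    1.5  -0.31]
shift cm [15.13  2.56 10.85]
turn about tool x 0.06 or -179.94
```

{"api": "play_rows", "payload": {"increments": [[[0, 0, 0.64, 2.71, 0], [0, 0, 0.64, 2.71, 0], [0, 0, 0.64, 2.71, 0], [0, 0, 0.64, 2.71, 0], [0, 3, 0, 0, 0], [0, 3, 0, 0, 0], [0, 3, 0, 0, 0], [0, 3, 0, 0, 0], [0, 3, 0, 0, 0], [0, 0, 0, 0, 0], [0, 0, 0, 0, 0]]]}}

```text
time_s: 4.02
ee_pos: [0.457, -0.2998, 0.1511]
eef_rot: [-2.044, 1.568, 2.503]
force: [0.0, -0.1, 1.8]
grip_width: 0.0942
```

```bash
python3 - <<'E'
from h import *
to([.457,-.302,.006],-9.5)
o,R=where()
im=ctrl.camera('wrist');save('w1',im)
c=ctrl.calibration('wrist');T=np.array(c['T_tool_cam']);Ti=np.linalg.inv(T)
def wp(p):
    q=R.T@(np.array(p)-o['ee_pos']);k=Ti[:3,:3]@q+Ti[:3,3];return k[0]/k[2]*c['fx']+c['cx'],k[1]/k[2]*c['fy']+c['cy']
print(wp([.457,-.302,.03]),wp([.578,-.3925,.005]))
E
```

```text
t 4.0167 p [ 0.457  -0.2998  0.1511] yaw_ydir -9.43 x [-0.002  0.001 -1.   ] F [ 0.  -0.1  1.8] w 0.0941858073051552 q [-0.65  0.34  1.59 -0.    1.21 -0.48]
shift cm [14.51  0.07  0.24]
turn about tool x 0.07 or -179.93
t 4.0167 p [ 0.457  -0.2998  0.1511] yaw_ydir -9.43 x [-0.002  0.001 -1.   ] F [ 0.  -0.1  1.8] w 0.0941858073051552 q [-0.65  0.34  1.59 -0.    1.21 -0.48]
(np.float64(318.2456075320985), np.float64(236.89241578238122)) (np.float64(454.9723859519619), np.float64(298.2868586213931))
```

View pics/w1.png

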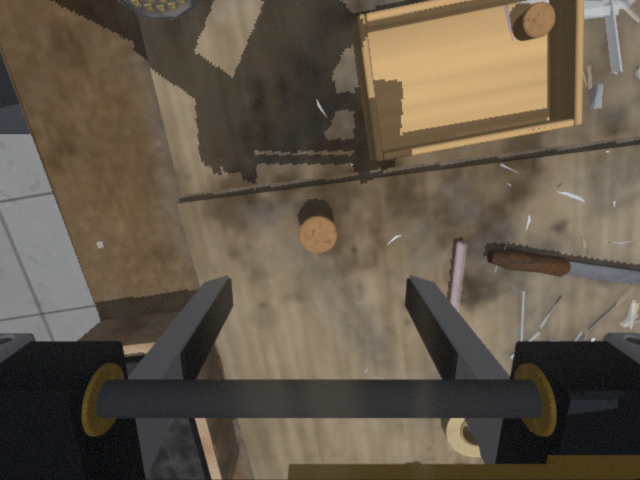

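{"api": "play_rows", "payload": {"increments": [[[0, 3, 0, 0.2, 0], [0, 3, 0, 0, 0], [0, 3, 0, 0, 0], [0, 3, 0, 0, 0], [0, 2.4, 0, 0, 0], [0, 0, 0, 0, 0], [200, 0, 0, 0, 0], [200, 0, 0, 0, 0], [200, 0, 0, 0, 0], [200, 0, 0, 0, 0], [200, 0, 0, 0, 0], [200, 0, 0, 0, 0]]], "newtons": 15}}

```text
time_s: 5.07
ee_pos: [0.4573, -0.3022, 0.0082]
eef_rot: [1.094, 1.57, -0.641]
force: [-0.7, -0.3, -0.7]
grip_width: 0.0573
```

{"api": "play_rows", "payload": {"increments": [[[220, 0, 0, 0, 0], [220, 0, 0, 0, 0], [220, 0, 0, 0, 0], [220, 0, 0, 0, 0]]]}}

```text
time_s: 5.4
ee_pos: [0.457, -0.302, 0.0074]
eef_rot: [-1.938, 1.571, 2.61]
force: [0.4, -0.7, 1.0]
grip_width: 0.0324
```

```bash
python3 - <<'E'
from h import *
to([.572,-.205,.1],-9.5)
E
```

```text
t 5.4 p [ 0.457  -0.302   0.0074] yaw_ydir -9.43 x [-0.  0. -1.] F [ 0.4 -0.7  1. ] w 0.032399834240319385 q [-0.65  0.54  1.69 -0.    0.91 -0.49]
shift cm [ -9.26   9.76 -11.45]
turn about tool x 0.07 or -179.93
```

{"api": "play_rows", "payload": {"increments": [[[220, 0, 0, 0, 0], [220, -2, 0, 0, 0], [220, -3, 0, 0, 0], [220, -3, 0, 0, 0], [220, -3, 0, 0, 0], [220, 0, 1.95, -2.29, 0], [220, 0, 1.95, -2.29, 0], [220, 0, 1.95, -2.29, 0], [220, 0, 1.95, -2.29, 0], [220, 0, 1.95, -2.29, 0], [220, 0, 0, 0, 0]]]}}

```text
time_s: 6.32
ee_pos: [0.5747, -0.2017, 0.1172]
eef_rot: [2.391, 1.57, 0.659]
force: [-0.6, 0.2, -1.1]
grip_width: 0.0322
```

```bash
python3 - <<'E'
from h import *
to([.572,-.205,.016],-9.5)
save('w2',ctrl.camera('wrist'))
E
```

```text
t 6.3167 p [ 0.5747 -0.2017  0.1172] yaw_ydir -9.24 x [ 0.001  0.    -1.   ] F [-0.6  0.2 -1.1] w 0.03218935079852565 q [-0.4   0.51  1.44  0.    1.19 -0.24]
shift cm [10.12 -0.22  0.38]
turn about tool x 0.26 or -179.74
```

View pics/w2.png

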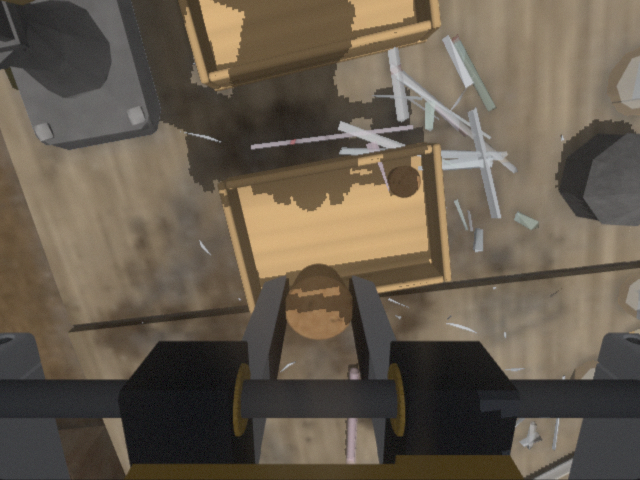

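{"api": "play_rows", "payload": {"increments": [[[220, 2.5, -0.2, 0.4, 0], [220, 2.5, 0, 0, 0], [220, 2.5, 0, 0, 0], [220, 2.1, 0, 0, 0], [220, 0.5, 0, 0, 0], [220, 0, 0, 0, 0], [220, 0, 0, 0, 0], [110, 0, 0, 0, 0], [110, 0, 0, 0, 0], [110, 0, 0, 0, 0], [110, 0, 0, 0, 0], [110, 0, 0, 0, 0]]]}}

```text
time_s: 7.37
ee_pos: [0.5695, -0.2087, 0.0168]
eef_rot: [1.261, 1.57, -0.475]
force: [-0.0, -0.7, -0.3]
grip_width: 0.053
```

{"api": "play_rows", "payload": {"increments": [[[110, -3, 0, 0, 0], [110, -3, 0, 0, 0], [110, -3, 0, 0, 0], [110, -3, 0, 0, 0], [110, 0, 0, 0, 0]]]}}

```text
time_s: 7.78
ee_pos: [0.5715, -0.2095, 0.1429]
eef_rot: [1.323, 1.562, -0.412]
force: [0.5, -0.5, 0.2]
grip_width: 0.0532
```

```bash
python3 - <<'E'
from h import *
to([.578,-.392,.1],-9.5)
save('w3',ctrl.camera('wrist'))
E
```

```text
t 7.7833 p [ 0.5715 -0.2095  0.1429] yaw_ydir -9.42 x [ 0.008 -0.004 -1.   ] F [ 0.5 -0.5  0.2] w 0.053220636646744986 q [-0.41  0.48  1.42 -0.    1.23 -0.25]
shift cm [ 4.36  3.59 17.89]
turn about tool x 0.08 or -179.92
```

View pics/w3.png

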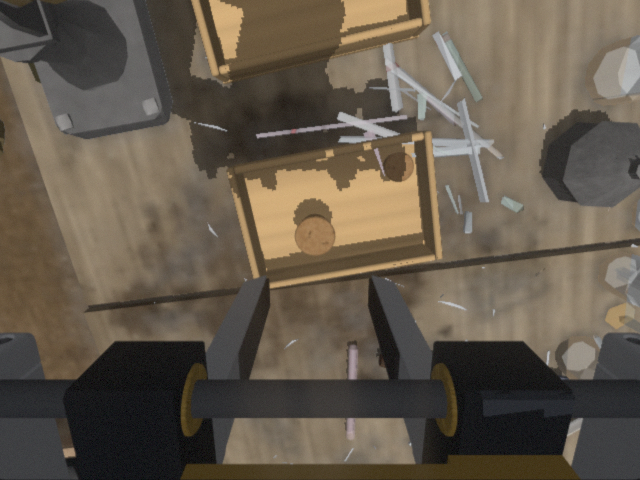

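{"api": "play_rows", "payload": {"increments": [[[150, 0, 0.7, 3.58, 0], [150, 0, 0.7, 3.58, 0], [150, 0, 0.7, 3.58, 0], [150, 0.5, 0.7, 3.58, 0], [150, 1.0, 0.7, 3.58, 0], [150, 2.5, 0, 0, 0], [150, 0, 0, 0, 0], [150, 0, 0, 0, 0]]]}}

```text
time_s: 8.5
ee_pos: [0.5737, -0.39, 0.0942]
eef_rot: [-2.088, 1.566, 2.46]
force: [-0.6, 1.3, 0.7]
grip_width: 0.039
```

```bash
python3 - <<'E'
from h import *
to([.5782,-.3925,.003],-9.5)
o,R=where()
im=ctrl.camera('wrist');save('w4',im)
c=ctrl.calibration('wrist');T=np.array(c['T_tool_cam']);Ti=np.linalg.inv(T)
def wp(p):
    q=R.T@(np.array(p)-o['ee_pos']);k=Ti[:3,:3]@q+Ti[:3,3];return k[0]/k[2]*c['fx']+c['cx'],k[1]/k[2]*c['fy']+c['cy']
print(wp([.5879,-.337,.006]),wp([.569,-.448,.006]),wp([.5782,-.3925,.006]))
E
```

```text
t 8.5 p [ 0.5737 -0.39    0.0942] yaw_ydir -9.44 x [-0.004  0.003 -1.   ] F [-0.6  1.3  0.7] w 0.03900511614689271 q [-0.65  0.72  1.16  0.    1.27 -0.49]
shift cm [9.12 0.53 0.19]
turn about tool x 0.06 or -179.94
t 8.5 p [ 0.5737 -0.39    0.0942] yaw_ydir -9.44 x [-0.004  0.003 -1.   ] F [-0.6  1.3  0.7] w 0.03900511614689271 q [-0.65  0.72  1.16  0.    1.27 -0.49]
(np.float64(325.0909130328388), np.float64(174.2324392760562)) (np.float64(323.90330731684844), np.float64(313.4838894097011)) (np.float64(324.14584752034455), np.float64(247.76286816198328))
```

View pics/w4.png

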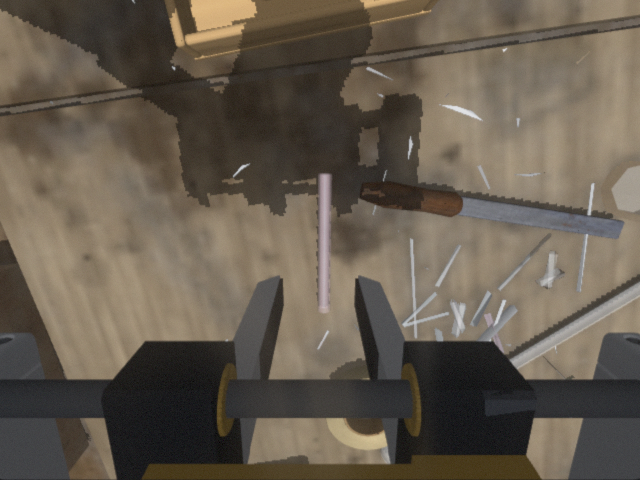

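{"api": "play_rows", "payload": {"increments": [[[150, 2.5, 0.5, 0.2, 0], [150, 2.5, 0, 0, 0], [150, 2.5, 0, 0, 0], [150, 1.2, 0, 0, 0], [150, 0.4, 0, 0, 0], [150, 0, 0, 0, 0], [250, 0, 0, 0, 0], [250, 0, 0, 0, 0], [250, 0, 0, 0, 0], [250, 0, 0, 0, 0], [250, 0, 0, 0, 0], [250, 0, 0, 0, 0]]], "newtons": 20}}

```text
time_s: 9.55
ee_pos: [0.5793, -0.3939, 0.0061]
eef_rot: [1.055, 1.57, -0.68]
force: [0.3, 0.6, 2.4]
grip_width: 0.0089
```

```bash
python3 - <<'E'
from h import *
to([.5782,-.3925,.003],-9.5)
E
```

```text
t 9.55 p [ 0.5793 -0.3939  0.0061] yaw_ydir -9.43 x [ 0.001 -0.    -1.   ] F [0.3 0.6 2.4] w 0.008907734250025385 q [-0.65  0.83  1.19 -0.    1.12 -0.48]
shift cm [ 0.31 -0.13 -0.12]
turn about tool x 0.07 or -179.93
```

{"api": "play_rows", "payload": {"increments": [[[200, 0, 0, 0, 0], [200, 0, 0, 0, 0], [200, 0, 0, 0, 0], [200, 0, 0, 0, 0]]]}}

```text
time_s: 9.88
ee_pos: [0.5791, -0.3936, 0.0053]
eef_rot: [-2.058, 1.571, 2.49]
force: [0.5, 0.0, -0.7]
grip_width: 0.0201
```

```bash
python3 - <<'E'
from h import *
to([.5782,-.3925,.002],-9.5)
save('w5',ctrl.camera('wrist'))
E
```

```text
t 9.8833 p [ 0.5791 -0.3936  0.0053] yaw_ydir -9.43 x [-0.  0. -1.] F [ 0.5  0.  -0.7] w 0.020074779322227437 q [-0.65  0.83  1.19  0.    1.12 -0.48]
shift cm [ 0.33 -0.11 -0.1 ]
turn about tool x 0.07 or -179.93
```

View pics/w5.png

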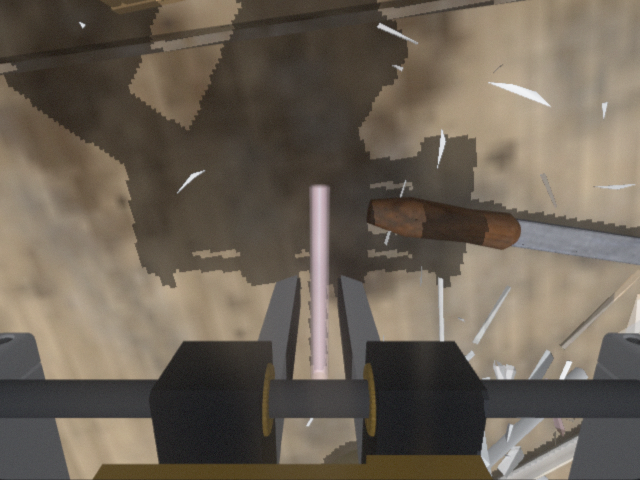

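{"api": "play_rows", "payload": {"increments": [[[200, 0.35, 0, 0, 0], [200, 0, 0, 0, 0], [245, 0, 0, 0, 0], [245, 0, 0, 0, 0], [245, 0, 0, 0, 0], [245, 0, 0, 0, 0]]], "newtons": 15}}

```text
time_s: 10.43
ee_pos: [0.5792, -0.3937, 0.002]
eef_rot: [1.163, 1.571, -0.572]
force: [-0.8, 0.6, -0.3]
grip_width: 0.009
```

{"api": "play_rows", "payload": {"increments": [[[245, -2, 0, 0, 0], [245, -3.5, 0, 0, 0], [245, -3.5, 0, 0, 0], [245, -3, 0, 0, 0], [245, 0, 0, 0, 6.5], [245, 0, 0, 0, 6.5], [245, 0, 0, 0, 6.5], [245, 0, 0, 0, 6.5], [245, 0, 0, 0, 6.5], [245, 0, 0, 0, 6.5], [245, 0, 0, 0, 6.5], [245, 0, 0, 0, 6.5]]]}}

```text
time_s: 11.43
ee_pos: [0.5791, -0.3937, 0.122]
eef_rot: [1.114, 1.571, -1.535]
force: [0.4, 0.4, -0.1]
grip_width: 0.0093
```

{"api": "play_rows", "payload": {"increments": [[[245, 0, 0, 0, 6.5], [245, 0, 0, 0, 6.5], [245, 0, 0, 0, 6.5], [245, 0, 0, 0, 6.5], [245, 0, 0, 0, 0]]]}}

```text
time_s: 11.85
ee_pos: [0.5791, -0.3937, 0.122]
eef_rot: [2.466, 1.571, -0.637]
force: [-0.6, 0.5, -0.5]
grip_width: 0.0093
```

```bash
python3 - <<'E'
from h import *
to([.5945,-.0296,.12],-87.4)
save('w6',ctrl.camera('wrist'))
E
```

```text
t 11.85 p [ 0.5791 -0.3937  0.122 ] yaw_ydir -87.75 x [ 0. -0. -1.] F [-0.6  0.5 -0.5] w 0.009306289547992045 q [-0.65  0.71  1.11  0.    1.32  0.88]
shift cm [  0.2  -36.32  -2.97]
turn about tool x -0.35 or 179.65
```

View pics/w6.png

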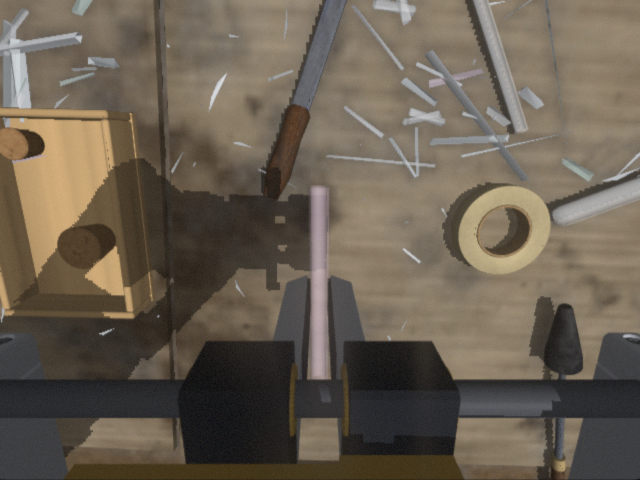

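{"api": "play_rows", "payload": {"increments": [[[245, 0, -3.03, -0.25, 0], [245, 0, -3.03, -0.25, 0], [245, 0, -3.03, -0.25, 0], [245, 0, -3.03, -0.25, 0], [245, 0, -3.03, -0.25, 0], [245, 0, -3.03, -0.25, 0], [245, 0, -3.03, -0.25, 0], [245, 0, -3.03, -0.25, 0], [245, 0, -3.03, -0.25, 0], [245, 0, -3.03, -0.25, 0], [245, 0, -3.03, -0.25, 0], [245, 0, -3.03, -0.25, 0]]]}}

```text
time_s: 12.9
ee_pos: [0.5927, -0.0277, 0.1221]
eef_rot: [2.925, 1.57, -0.167]
force: [-0.1, -0.9, 0.5]
grip_width: 0.009
```

{"api": "play_rows", "payload": {"increments": [[[245, 0, 0, 0, 0], [245, 0, 0, 0, 0]]]}}

```text
time_s: 13.07
ee_pos: [0.5929, -0.028, 0.1221]
eef_rot: [2.603, 1.571, -0.488]
force: [0.2, 0.2, -0.2]
grip_width: 0.009
```

```bash
python3 - <<'E'
from h import *
to([.5945,-.0296,.010],-87.4)
save('w7',ctrl.camera('wrist'))
save('t7',ctrl.camera('top'),(260,180,460,330),4)
E
```

```text
t 13.0667 p [ 0.5929 -0.028   0.1221] yaw_ydir -87.09 x [ 0. -0. -1.] F [ 0.2  0.2 -0.2] w 0.009035025805483092 q [-0.11  0.47  1.48 -0.    1.19  1.41]
shift cm [11.21  0.17 -0.15]
turn about tool x 0.31 or -179.69
```

View pics/w7.png

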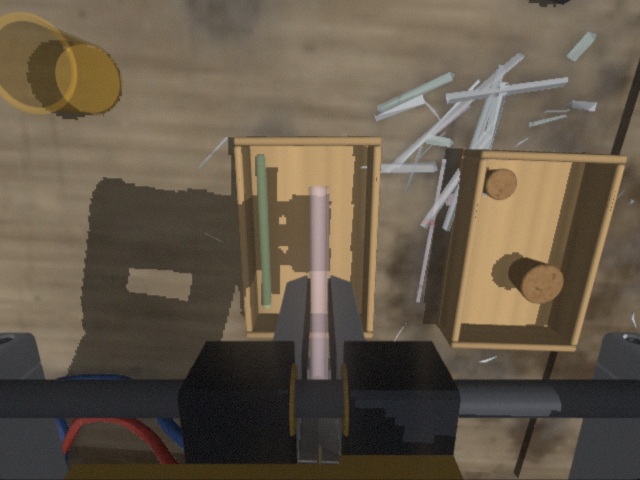

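{"api": "play_rows", "payload": {"increments": [[[245, 2.5, 0.15, -0.15, 0], [245, 2.5, 0, 0, 0], [245, 2.5, 0, 0, 0], [245, 2.5, 0, 0, 0], [245, 0.8, 0, 0, 0], [245, 0.4, 0, 0, 0], [245, 0, 0, 0, 0], [245, 0, 0, 0, 0]]]}}

```text
time_s: 13.83
ee_pos: [0.5951, -0.0311, 0.0113]
eef_rot: [2.956, 1.569, -0.141]
force: [0.2, 0.5, 0.6]
grip_width: 0.0088
```

{"api": "play_rows", "payload": {"increments": [[[185, 0, 0, 0, 0], [185, 0, 0, 0, 0], [185, 0, 0, 0, 0], [185, 0, 0, 0, 0], [185, -2, 0, 0, 0], [185, -3, 0, 0, 0], [185, -3, 0, 0, 0], [185, -3, 0, 0, 0], [185, -3, 0, 0, 0], [185, -3, 0, 0, 0], [185, 0, 0, 0, 0]]]}}

```text
time_s: 14.75
ee_pos: [0.5964, -0.0307, 0.1865]
eef_rot: [2.985, 1.562, -0.111]
force: [0.7, -0.4, 0.7]
grip_width: 0.0259
```

```bash
python3 - <<'E'
from h import *
to([.442,.332,.2],-87.4)
save('w8',ctrl.camera('wrist'))
E
```

```text
t 14.75 p [ 0.5964 -0.0307  0.1865] yaw_ydir -87.42 x [ 0.009 -0.001 -1.   ] F [ 0.7 -0.4  0.7] w 0.02589162652437969 q [-0.11  0.41  1.41  0.    1.31  1.41]
shift cm [ -1.52 -36.93  13.78]
turn about tool x -0.02 or 179.98
```

View pics/w8.png

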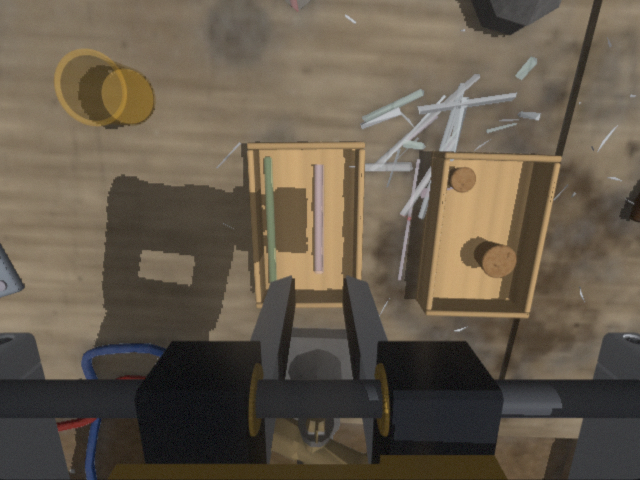

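{"api": "play_rows", "payload": {"increments": [[[90, 0, -3.36, 1.25, 0], [90, 0, -3.36, 1.25, 0], [90, 0, -3.36, 1.25, 0], [90, 0, -3.36, 1.25, 0], [90, 0, -3.36, 1.25, 0], [90, 0, -3.36, 1.25, 0], [90, 0, -3.36, 1.25, 0], [90, 0, -3.36, 1.25, 0], [90, 0, -3.36, 1.25, 0], [90, 0, -3.36, 1.25, 0], [90, 0, -3.36, 1.25, 0]]]}}

```text
time_s: 15.72
ee_pos: [0.4391, 0.3338, 0.1789]
eef_rot: [0.563, 1.569, -2.534]
force: [-0.5, 0.4, 0.1]
grip_width: 0.061
```

{"api": "play_rows", "payload": {"increments": [[[90, 0, 0, 0, -5.9], [90, 0, 0, 0, -5.9], [90, 0, 0, 0, -5.9], [90, 0, 0, 0, 0], [90, 0, 0, 0, 0]]]}}

```text
time_s: 16.13
ee_pos: [0.4402, 0.3323, 0.1791]
eef_rot: [0.214, 1.57, -2.577]
force: [-0.5, -0.5, -0.6]
grip_width: 0.0608
```

```bash
python3 - <<'E'
from h import *
to([.442,.332,.058],-69.7)
o,R=where()
im=ctrl.camera('wrist');save('w9',im)
c=ctrl.calibration('wrist');T=np.array(c['T_tool_cam']);Ti=np.linalg.inv(T)
def wp(p):
    q=R.T@(np.array(p)-o['ee_pos']);k=Ti[:3,:3]@q+Ti[:3,3];return k[0]/k[2]*c['fx']+c['cx'],k[1]/k[2]*c['fy']+c['cy']
print(wp([.442,.332,.102]),wp([.5454,.3695,.05]))
E
```

```text
t 16.1333 p [0.4402 0.3323 0.1791] yaw_ydir -69.91 x [-0.001 -0.001 -1.   ] F [-0.5 -0.5 -0.6] w 0.060782324237081325 q [0.58 0.33 1.55 0.   1.27 1.8 ]
shift cm [12.11  0.09 -0.17]
turn about tool x -0.21 or 179.79
t 16.1333 p [0.4402 0.3323 0.1791] yaw_ydir -69.91 x [-0.001 -0.001 -1.   ] F [-0.5 -0.5 -0.6] w 0.060782324237081325 q [0.58 0.33 1.55 0.   1.27 1.8 ]
(np.float64(319.5987766556538), np.float64(248.36993608515778)) (np.float64(319.9839902472665), np.float64(97.14044964795005))
```

View pics/w9.png

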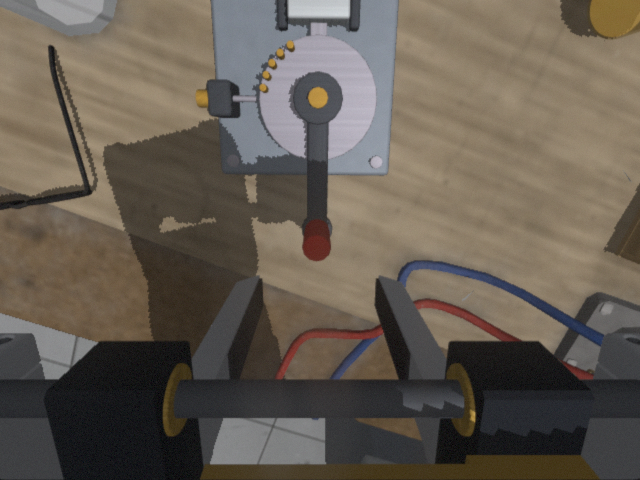

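{"api": "play_rows", "payload": {"increments": [[[90, 2.5, 0, -0.1, 0], [90, 2.5, 0, 0, 0], [90, 2.5, 0, 0, 0], [90, 2.5, 0, 0, 0], [90, 1.6, 0, 0, 0], [90, 0.4, 0, 0, 0], [90, 0, 0, 0, 0], [150, 0, 0, 0, 0], [170, 0, 0, 0, 0], [180, 0, 0, 0, 0]]], "newtons": 15}}

```text
time_s: 17.02
ee_pos: [0.4419, 0.3331, 0.0611]
eef_rot: [-2.908, 1.569, 0.587]
force: [0.5, 0.0, -0.5]
grip_width: 0.0438
```

```bash
python3 - <<'E'
from h import *
to([.442,.332,.058],-69.7)
save('w10',ctrl.camera('wrist'))
E
```

```text
t 17.0167 p [0.4419 0.3331 0.0611] yaw_ydir -69.76 x [ 0.002  0.001 -1.   ] F [ 0.5  0.  -0.5] w 0.04378965047702599 q [0.58 0.47 1.65 0.   1.02 1.8 ]
shift cm [0.31 0.11 0.03]
turn about tool x -0.06 or 179.94
```

View pics/w10.png

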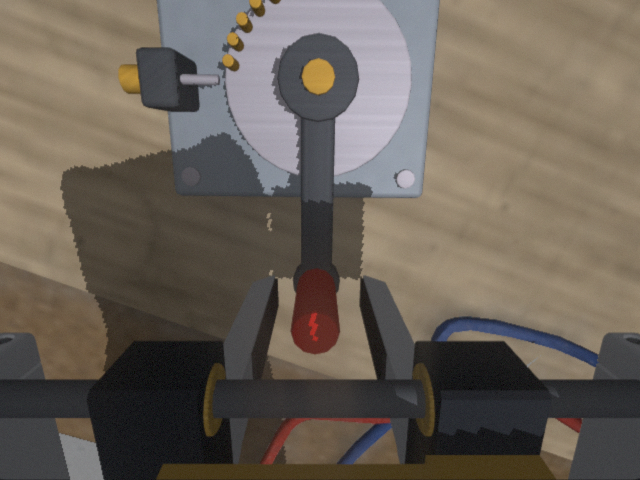

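{"api": "play_rows", "payload": {"increments": [[[200, 0, 0, 0, 0], [220, 0, 0, 0, 0], [240, 0, 0, 0, 0], [240, 0, 0, 0, 0], [240, 0, 0, 0, 0], [240, 0, 0, 0, 0]]], "newtons": 40}}

```text
time_s: 17.57
ee_pos: [0.4413, 0.3331, 0.0603]
eef_rot: [-2.193, 1.57, 1.303]
force: [-3.7, 2.1, 5.4]
grip_width: 0.0214
```

```bash
cat >> h.py <<'E'
PIV=np.array([.5454,.3695])
def ang():
    o,R=where();d=o['ee_pos'][:2]-PIV
    print('r',np.hypot(*d).round(4),'lever ang',((np.arctan2(d[1],d[0])-np.radians(200.3))%(2*np.pi)).round(4),'F tool',(R.T@o['force']).round(1))
E
python3 - <<'E'
from h import *
ang()
E
```

```text
t 17.5667 p [0.4413 0.3331 0.0603] yaw_ydir -69.72 x [ 0.  0. -1.] F [-3.7  2.1  5.4] w 0.021414045911357454 q [0.58 0.47 1.65 0.   1.02 1.8 ]
r 0.1102 lever ang 6.2653 F tool [-5.4 -3.3  2.8]
```

{"api": "play_rows", "payload": {"increments": [[[240, 0, 0.29, 0, -1.5], [240, 0, 0.29, -0.01, -1.5], [240, 0, 0.29, 0, -1.5], [240, 0, 0.29, -0.01, -1.5], [240, 0, 0.29, 0, -1.5], [240, 0, 0.29, 0, -1.5], [240, 0, 0.29, -0.01, -1.5], [240, 0, 0.29, 0, -1.5], [240, 0, 0, 0, 0]]]}}

```text
time_s: 18.32
ee_pos: [0.4518, 0.3121, 0.0602]
eef_rot: [-2.7, 1.57, 1.006]
force: [-3.5, 3.3, 5.6]
grip_width: 0.0213
```

```bash
python3 - <<'E'
from h import *
ang()
E
```

```text
t 18.3167 p [0.4518 0.3121 0.0602] yaw_ydir -57.65 x [ 0.  0. -1.] F [-3.5  3.3  5.6] w 0.021339637914557792 q [0.54 0.46 1.66 0.   1.02 1.54]
r 0.1098 lever ang 0.1959 F tool [-5.6 -4.6  1.2]
```

{"api": "play_rows", "payload": {"increments": [[[240, 0, 0.29, 0, -1.5], [240, 0, 0.29, -0.01, -1.5], [240, 0, 0.29, 0, -1.5], [240, 0, 0.29, -0.01, -1.5], [240, 0, 0.29, 0, -1.5], [240, 0, 0.29, 0, -1.5], [240, 0, 0.29, -0.01, -1.5], [240, 0, 0.29, 0, -1.5], [240, 0, 0.29, 0, -1.5], [240, 0, 0.29, -0.01, -1.5], [240, 0, 0, 0, 0], [240, 0, 0, 0, 0]]]}}

```text
time_s: 19.32
ee_pos: [0.4702, 0.2904, 0.0603]
eef_rot: [-2.679, 1.57, 1.288]
force: [-3.7, 5.9, 5.7]
grip_width: 0.0213
```

```bash
python3 - <<'E'
from h import *
ang()
save('w11',ctrl.camera('wrist'))
E
```

```text
t 19.3167 p [0.4702 0.2904 0.0603] yaw_ydir -42.73 x [ 0.     0.001 -1.   ] F [-3.7  5.9  5.7] w 0.021251632503978816 q [0.49 0.47 1.65 0.   1.02 1.23]
r 0.1092 lever ang 0.4562 F tool [-5.7 -6.7 -1.9]
```

View pics/w11.png

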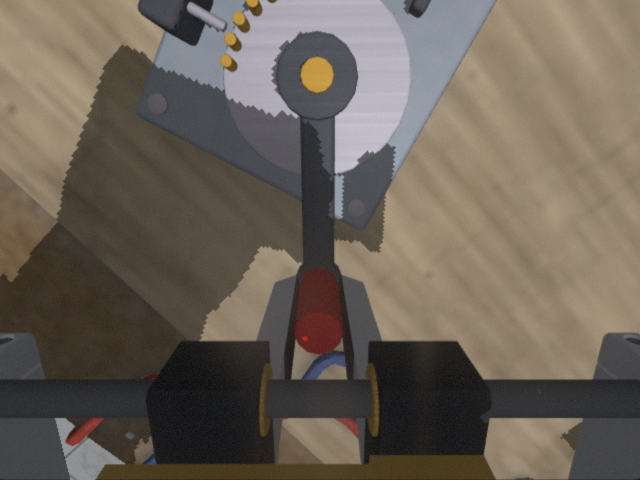

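{"api": "play_rows", "payload": {"increments": [[[240, 0, 0.23, 0, -1.2], [240, 0, 0.23, 0, -1.2], [240, 0, 0.23, 0, -1.2], [240, 0, 0.23, 0, -1.2], [240, 0, 0.23, 0, -1.2], [240, 0, 0.23, 0, -1.2], [240, 0, 0.23, 0, -1.2], [240, 0, 0.23, 0, -1.2], [240, 0, 0.23, 0, -1.2], [240, 0, 0.23, 0, -1.2], [240, 0, 0.23, 0, -1.2], [240, 0, 0, 0, 0]]]}}

```text
time_s: 20.37
ee_pos: [0.4905, 0.2757, 0.0602]
eef_rot: [-2.886, 1.569, 1.312]
force: [-4.2, 10.6, 4.7]
grip_width: 0.0214
```

```bash
python3 - <<'E'
from h import *
ang()
save('w12',ctrl.camera('wrist'))
E
```

```text
t 20.3667 p [0.4905 0.2757 0.0602] yaw_ydir -29.46 x [ 0.     0.002 -1.   ] F [-4.2 10.6  4.7] w 0.021382423591065347 q [0.45 0.49 1.62 0.   1.03 0.96]
r 0.1086 lever ang 0.687 F tool [-4.7 -8.8 -7.2]
```

View pics/w12.png

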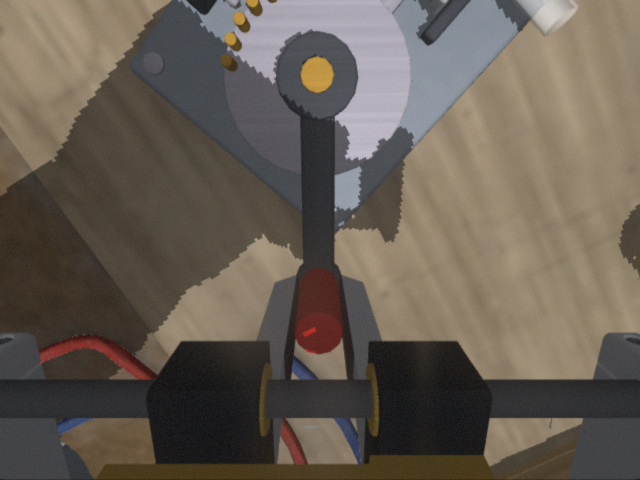

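{"api": "play_rows", "payload": {"increments": [[[240, 0, 0.1, -0.03, -0.5], [240, 0, 0.1, -0.03, -0.5], [240, 0, 0, 0, 0], [240, 0, 0, 0, 0], [240, 0, 0, 0, 0], [240, 0, 0, 0, 0], [240, 0, 0, 0, 0], [240, 0, 0, 0, 0], [240, 0, 0, 0, 0], [240, 0, 0, 0, 0]]]}}

```text
time_s: 21.25
ee_pos: [0.4919, 0.275, 0.0602]
eef_rot: [-1.926, 1.57, 2.289]
force: [-7.9, 6.6, 6.5]
grip_width: 0.0214
```

```bash
python3 - <<'E'
from h import *
ang()
im=ctrl.camera('top');save('t13',im)
save('t13l',im,(100,200,240,320),5)
c=ctrl.calibration('top');print(np.abs(ctrl.get_obs()['joint_vel']).max())
for a in (.65,.73,.81):
    q=np.radians(200.0)+a;print(a,proj(c,[PIV[0]+.11*np.cos(q),PIV[1]+.11*np.sin(q),.046]))
E
```

```text
t 21.25 p [0.4919 0.275  0.0602] yaw_ydir -28.53 x [-0.001  0.001 -1.   ] F [-7.9  6.6  6.5] w 0.021435441981312763 q [0.44 0.49 1.62 0.   1.03 0.94]
r 0.1086 lever ang 0.701 F tool [ -6.5 -10.1  -2. ]
0.0011671189180697625
0.65 [[219.5903263  288.01903499]]
0.73 [[221.34507139 285.03054135]]
0.81 [[222.85765026 281.92057983]]
```

View pics/t13.png

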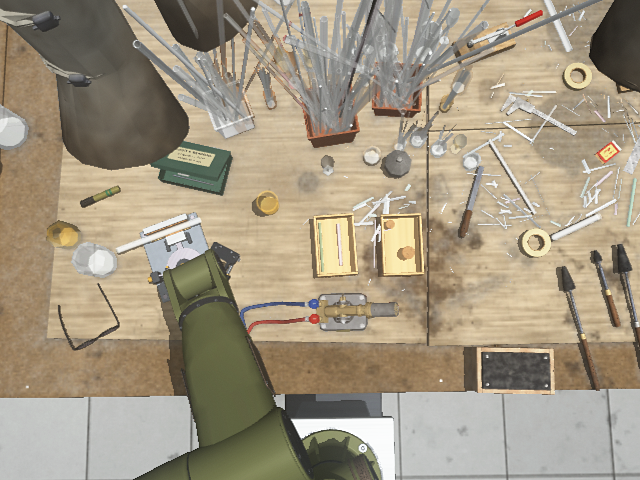

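View pics/t13l.png

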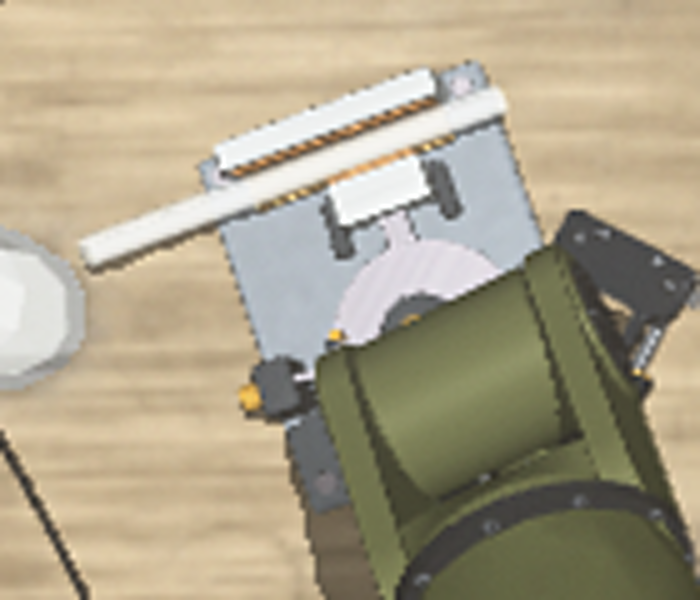

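```bash
python3 -c "
from station import ctrl
print(ctrl.hand_in())"
```

```text
the job is handed in; nothing more can be done
None
```

The job is handed in at 21.3 s of robot time. The loose cork is in the cork tray, the pink tube is in the glass tray, and the gripper is holding the lever at its third click.

- **Lever:** my last check put it at about 0.72 rad, allowing for the 0.018 rad zero offset I saw at the rest stop. The turn of the tool agreed with this to within about 0.01 rad. The hand was still, gripping the handle at 21 mm opening, with about 10 N of spring force on it. I set a 40 N grip and never commanded the lever near the fourth click.
- **Trays:** the last top picture showed the cork near (405,253) inside the cork tray. The pink tube was near (340,243), lying parallel to the green rod in the glass tray.
- **Jar:** the amber jar was still at (266,203), the same place as at the start.
- **What had to be mended:** my first close on the tube caught it too high (tips 6 mm above the bench), so I reopened, went 3–4 mm lower and gripped again.
- **What disagreed:** the gripper reads about 1 mm narrow on known sizes. The lever radius measured at the end was 108.6 mm against the stated 110 mm, which is within calibration error.

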